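Clamp the plate on the engraver's stand

TASK

Take the square-handled screwdriver out of its wooden block and, with its blade in the slot of each screw, turn both finger clamps of the sloping engraving stand clockwise until they come up hard against their stops, across the brass plate. Do not touch the clamps with the gripper's fingers, and leave everything else on the bench where it is. Then stand the screwdriver back, all the way down, in the block it came from, and let go.

Things in the scene. Friction and masses are not known exactly. Their poses are not given: they have to be found in the camera images.
- engraving_stand: fixed steel stand, base 170 (x) by 210 (y) mm; origin under its centre on the bench; carries the sloping deck, which rises away from the robot along the stand's +x
- deck: steel deck of the stand, 150 (x, up the slope) by 200 mm (y); origin at the centre of its surface, 82 mm above the bench; z = outward normal, leaning 30 degrees from vertical towards the stand's -x. A brass plate 100 x 70 x 4 mm lies at its centre; a clamp screw 62 mm either side of the centre along y; by each a stop pin 8 mm across, 14 mm tall
- left_clamp: the left clamp (at the stand's +y side), turning with its screw. Frame: origin on the screw's axis at the deck surface; z = outward normal of the sloping deck; x along its finger. Hub 30 (x) by 26 (y) mm, its top 16 mm above the deck; finger 14 wide, 6 thick, ends 51 mm from the axis, its top 12 mm above the deck
- right_clamp: the right clamp (at the stand's -y side), turning with its screw. Frame: origin on the screw's axis at the deck surface; z = outward normal of the sloping deck; x along its finger. Hub 30 (x) by 26 (y) mm, its top 16 mm above the deck; finger 14 wide, 6 thick, ends 51 mm from the axis, its top 12 mm above the deck
- left_slot (a point): centre of the floor of the left clamp's screw slot, on the screw's axis, 8 mm above the deck: the slot is a pocket closed at both ends in the hub's top, along the clamp's x, 17 mm long, 5 wide, 8 deep, with a 1 mm chamfer; axes as the clamp
- right_slot (a point): the same for the right clamp
- left_screw (a joint): angle of the left clamp screw, rad; grows as it turns clockwise seen from outside the deck: at 0 the finger points up the slope, at the stop (1.571) it points across the brass plate towards the stand's -y. Stiff (about 0.07 N m), stays where left
- right_screw (a joint): angle of the right clamp screw, rad; grows as it turns clockwise seen from outside the deck: at 0 the finger points down the slope, at the stop (1.571) it points across the brass plate towards the stand's +y. Stiff (about 0.07 N m), stays where left
- driver: the screwdriver, 125 mm long, 0.12 kg, starting upright in its block. Origin at the centre of the blade's tip, z up along the tool to its handle, x along the blade's width. Blade 14 (x) by 3 (y) mm, its last 2 mm narrowed to 12 by 2; shank 10 mm across from z = 12 to 65 mm; dark wooden handle 22 x 22 mm square (sides along x and y) from z = 65 to 125 mm
- driver_block: fixed light wooden block 50 x 50 x 68 mm with an upright hole 21 mm across right through, in which the driver stands (shank in the hole, underside of the handle on the block's top, tip 3 mm above the bench). Origin under its centre, on the bench
- burnisher_block: an identical block holding the other tool (round handle); the two may have changed places
- burnisher: the other tool: round waisted dark wooden handle, 24 mm across, 52 long, standing in the other wooden block; top 120 mm above the bench; leave alone
- tin: an aluminium tin, 66 mm across, 70 tall
- flux_bottle: a small black bottle with a brass cap, 34 mm across, 75 tall
- glass_pot: a green glass pot, 76 mm across, 60 tall
- hammer: a hammer lying on the bench
- charcoal: a dark soldering block 100 x 60 x 25 mm
- bangle: a brass bangle lying flat, 64 mm across, 10 tall
- bench_pin: a light wooden bar 35 x 110 x 18 mm
Things that resemble listed ones, but are neither listed nor needed, are in the scene too. Leave any purple or red look-alike of the driver alone.

How it is judged (in metres and radians):
On the way, in this order (a step that is already met when the one before it is completed fails the run):
1. one clamp is turned to its stop with the blade in its slot (((distance between driver and left_slot below 0.005 m and value of joint left_screw above 1.48 rad) or (distance between driver and right_slot below 0.005 m and value of joint right_screw above 1.48 rad))), for 0.05 s.
2. the other clamp too is turned to its stop with the blade in a slot (value of joint each of left_screw, right_screw above 1.48 rad and (distance between driver and left_slot below 0.005 m or distance between driver and right_slot below 0.005 m)), for 0.05 s.
At the end, for the whole second after the job is handed in: both clamp screws within 0.09 rad (5 degrees) of their stops (joint above 1.48); the driver upright (within 0.12 rad) and at rest in its own block, tip within 10 mm of the hole's axis and lower than 8 mm above the bench (value of joint each of left_screw, right_screw above 1.48 rad and horizontal distance between driver and driver_block below 0.01 m and height (world z) of driver below 0.008 m and angle between driver's own z axis and vertical below 0.12 rad and linear speed of driver below 0.02 m/s); the robot touches nothing.
It fails at once if the gripper's fingers touch a clamp (contact force between the fingers and left_clamp above 1 N or contact force between the fingers and right_clamp above 1 N).
It fails at once if another thing on the bench is disturbed (moved more than 20 mm) (distance of any of burnisher, tin, flux_bottle, glass_pot, hammer, charcoal, bangle, bench_pin from where it was at the start of the episode above 0.02 m).
It also fails if it takes over 72 s, if anything falls off the work surface, if the arm or the gripper's body presses on something with over 40 N, if the wrist force passes 120 N, or if a joint passes its speed limit or range.

ROBOT

A 6-joint arm with a two-finger parallel gripper is mounted at the origin on the work surface. World frame = base frame: x ahead of the robot, y to its left, z up, the work surface at z = 0. Lengths are in mm, angles in rad, forces in N, time in s.
With the tool pointing down it reaches from about 350 to 850 mm from the base axis. Payload 8.1 kg.
Tool frame: the origin (TCP) lies between the finger pads; the fingertips stand ctrl.nose_length ahead of it and the grasp point (between the pads) lies 11 mm behind it (ctrl.nose_length is the distance from the TCP to the fingertips, in mm); z points along the fingers, y is the line along which they close (so a half turn about z gives the same grasp; the last joint's range is limited). The gripper opens to 93 mm and grips with 3 to 60 N. Pads are 15 mm wide; open, the fingers measure 128 mm over their backs; the gripper's body (75 mm by 188 mm) begins 65 mm behind the grasp point.
Start: joints at [-1.312, 0.13, 1.488, -0, 1.523, -0.085], TCP at [202.26, -564.886, 204.735] pointing down, gripper open.
Joint ranges: [-2.96, 2.96], [-0.89, 2.26], [0.02, 2.5], [-1.34, 4.48], [0, 2.73], [-2.66, 2.66]. Speed limits (rad/s): [2.39, 2.39, 2.79, 3.14, 3.14, 3.14].

INTERFACE

Orientations are given as a unit quaternion [w, x, y, z].
In Python, from station import ctrl, capture, camera_model gives the robot as it stands.
- The arm moves only by the tool servo_tool, never from a script. Its argument "rows" is one flat list of numbers, 6 for each row, row after row: the shift along the tool's x, y, z in m, then the turn, a rotation vector about the tool's x, y, z in rad. A call has 1 to 12 rows; each row shifts and turns the commanded pose from where the row before left it, along the tool's axes as they then stand; what a row does not reach is not made up. A row lasts 1/8 s, in which the tool goes at most 62.5 mm and 10.7 degrees, less where a joint would pass 70% of its speed; a pose out of reach is approached as far as the arm can. A call with a gripper value outside its range is refused whole. "jaw" is the finger opening in m, from 0 to 0.093, set as the call begins (left out, the last holds). The fingers move at their own pace and stop on an object; "squeeze" is the grip in N (left out, the last holds). Time passes only in rows, so rows that do not move let the fingers close. It gives the time, the measured TCP pose, the force, the opening and the grip force at its end, in the units of the state.
- ctrl.state(): the state, without advancing time (a new reading comes with each control period).
- capture(name): name is "scene" or "top"; returns the picture (384x512x3 uint8, blue, green, red); there is no depth.
- camera_model(name): a dict with "mtx" (3x3 intrinsics, pixels), "dist" ([k1, k2, p1, p2, k3] as OpenCV has them; the pictures are not rectified), "pose" (4x4, takes a point from camera to world coordinates). Camera axes: x right, y down, z forward; pixel columns grow to the right and rows downward; lengths in mm; the calibration is good to about 2 mm. A picture is of the moment at which its call begins. camera_model takes no time and is no camera call.
- ctrl.sign_off(): hands the job in; it is judged then, once.
The state is a dict: "t": time; "q": joint angles; "qd": joint speeds; "tau": joint torques, N m; "eef_pos": TCP position; "ee_rot": TCP orientation; "wrist_force": force on the tool from outside, world axes, zero at the start; "torque": the same for the moment, N m; "finger_gap": opening from 0.0 (shut) to 1.0 (fully open); "finger_force": force on a finger pad.
Only numpy, scipy, OpenCV 4.12 (cv2) and the standard library are available. Lean on these libraries where they do the work, as an engineer would, in place of code of your own. Each camera call takes 0.05 s, during which the arm holds its last target. There are 200 camera calls.

## Working session

There is one attempt and no reset: what is moved stays moved. The work goes in short steps, Python scripts to look and compute and a tool call to move; the robot and the scene stay as the last step left them, time stands still between calls to the robot, and variables do not carry over. Pictures are saved under pics/ and viewed, at most 10 in all, crops included, and the job is handed in when it is done.

Besides the shell and the picture viewer there is one more tool, called after "Call:" by a JSON object that holds its "op" and its "data". servo_tool: Moves the arm, as the interface text tells. Its arguments: {"type":"object","properties":{"rows":{"type":"array","items":{"type":"number"}},"jaw":{"type":"number"},"squeeze":{"type":"number"}},"required":["rows"]}

```bash
ls; mkdir -p pics; python3 - <<'E'
from station import ctrl,capture,camera_model
import cv2
for n in("scene","top"):
    im=capture(n); cv2.imwrite(f"pics/{n}0.png",im); 
    m=camera_model(n); print(n,m)
    cv2.imwrite(f"pics/{n}0b.png",cv2.resize(im,(800,600),interpolation=cv2.INTER_CUBIC))
print(ctrl.nose_length,ctrl.state())
E
```

```text
pics
scene {'mtx': array([[365.95004002,   0.        , 251.44287025],
       [  0.        , 365.95004002, 189.65113501],
       [  0.        ,   0.        ,   1.        ]]), 'dist': array([-0.00497507,  0.        ,  0.        ,  0.        ,  0.        ]), 'pose': array([[ 6.29443825e-01,  4.51436057e-01, -6.32460242e-01,
         1.15391463e+03],
       [ 7.76921881e-01, -3.80172703e-01,  5.01857656e-01,
        -4.69116890e+02],
       [-1.38874778e-02, -8.07263403e-01, -5.90027911e-01,
         6.57072891e+02],
       [ 0.00000000e+00,  0.00000000e+00,  0.00000000e+00,
         1.00000000e+00]])}
top {'mtx': array([[385.91705995,   0.        , 258.94463541],
       [  0.        , 385.91705995, 190.18750126],
       [  0.        ,   0.        ,   1.        ]]), 'dist': array([-0.05896252,  0.        ,  0.        ,  0.        ,  0.        ]), 'pose': array([[-2.55847825e-02, -9.94293587e-01,  1.03564867e-01,
         4.60705901e+02],
       [-9.99671421e-01,  2.52842547e-02, -4.21381849e-03,
         1.61291643e+01],
       [ 1.57121223e-03, -1.03638647e-01, -9.94613775e-01,
         1.09642525e+03],
       [ 0.00000000e+00,  0.00000000e+00,  0.00000000e+00,
         1.00000000e+00]])}
8.0 {'t': 0.1, 'q': array([-1.31240513e+00,  1.31100465e-01,  1.48915586e+00, -4.82792742e-05,
        1.52299749e+00, -8.54038865e-02]), 'qd': array([-0.00067035, -0.00290705, -0.00331842,  0.00078755, -0.00109182,
        0.00245996]), 'tau': array([ 1.59569096e-03, -5.61347151e+01, -4.93091798e+01,  7.70515529e-02,
        2.92655913e-02, -5.73272791e-05]), 'eef_pos': array([ 202.10186906, -564.37199946,  203.79148467]), 'ee_rot': array([-8.25391421e-04,  9.85261422e-01,  1.71053327e-01, -9.57712542e-05]), 'wrist_force': array([-0.45162492, -0.59336819, -0.01693126]), 'torque': array([-0.00442738, -0.02115619, -0.02672941]), 'finger_force': 0.0, 'finger_gap': 1.0011921673832014}
```

View pics/top0b.png

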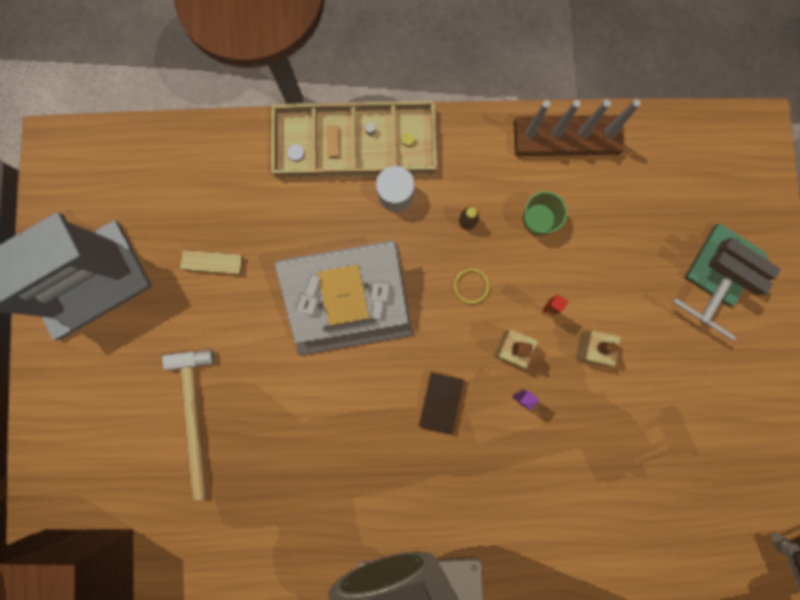

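View pics/scene0b.png

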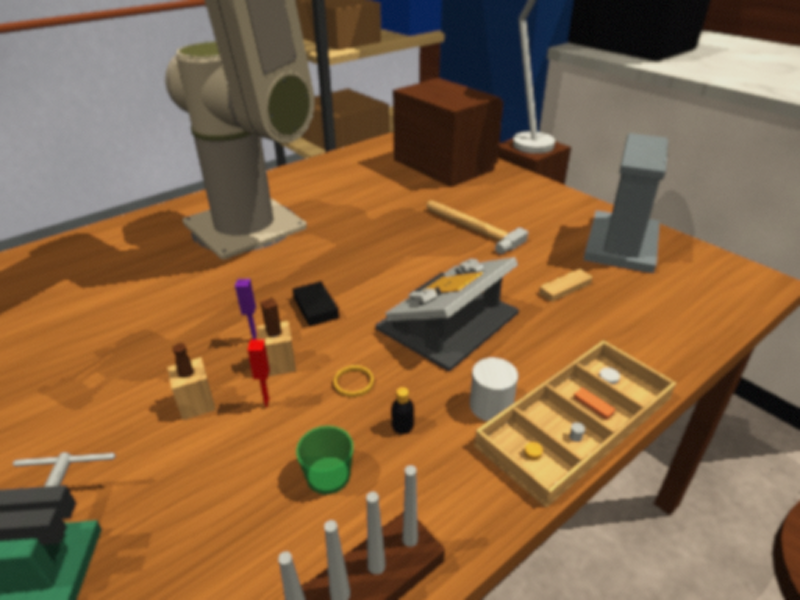

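The top picture shows the stand around (345,295), with its clamps at (310,300) and (380,295). The square-handled driver's block is at (520,348) and the burnisher's at (602,348). I'll zoom in on these next.

```bash
python3 - <<'E'
import cv2,numpy as np
t=cv2.imread("pics/top0.png");s=cv2.imread("pics/scene0.png")
def c(im,x,y,w,h,W,H):
    o=cv2.resize(im[y:y+h,x:x+w],(W,H),interpolation=cv2.INTER_CUBIC);k=W/w
    for i in range(0,w,10):
        cv2.line(o,(int((i+.5)*k),0),(int((i+.5)*k),5),(255,255,255),1)
        if i%20==0: cv2.putText(o,str(x+i),(int(i*k),14),0,.33,(255,255,255),1)
    for i in range(0,h,10):
        cv2.line(o,(0,int((i+.5)*k)),(5,int((i+.5)*k)),(255,255,255),1)
        if i%20==0: cv2.putText(o,str(y+i),(6,int((i+.5)*k)+4),0,.33,(255,255,255),1)
    return o
a=np.hstack([c(t,170,150,100,75,400,300),c(t,300,180,100,75,400,300)])
b=np.hstack([c(s,235,155,100,75,400,300),c(s,100,180,100,75,400,300)])
cv2.imwrite("pics/z1.png",np.vstack([a,b]))
E
```

```text
(no output)
```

View pics/z1.png

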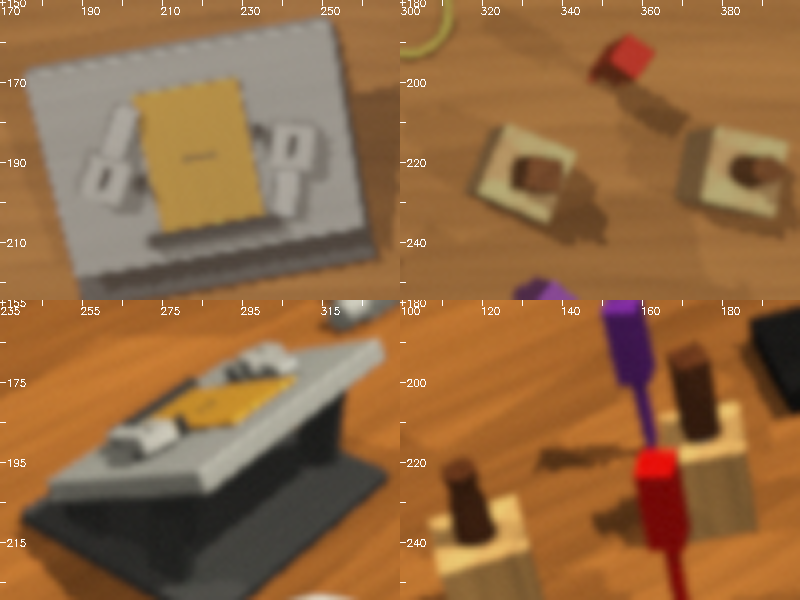

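The zoom shows the left slot near top pixel (195.5,194.5), with its finger up and to the right. The right slot is near (242.5,186.5), with its finger down and slightly left. The driver's handle top is near (436,223)/… in crop coordinates. Next I'll fit the poses with an overlay check.

```bash
cat > h.py <<'E'
import cv2,numpy as np
from scipy.optimize import least_squares
from scipy.spatial.transform import Rotation as R
from station import ctrl,capture,camera_model
M={n:camera_model(n) for n in("scene","top")}
def proj(n,P):
    m=M[n];T=np.linalg.inv(m["pose"]);P=np.atleast_2d(P).astype(float)
    return cv2.projectPoints(P,cv2.Rodrigues(T[:3,:3])[0],T[:3,3],m["mtx"],m["dist"])[0][:,0]
def onz(n,uv,z):
    m=M[n];p=cv2.undistortPoints(np.array([[uv]],float),m["mtx"],m["dist"])[0,0]
    d=m["pose"][:3,:3]@[p[0],p[1],1];o=m["pose"][:3,3];return o+d*(z-o[2])/d[2]
def deckR(yaw): return R.from_euler("z",yaw).as_matrix()@R.from_euler("y",-np.pi/6).as_matrix()
def deckP(x,y,yaw,P): return np.array([x,y,82.])+np.atleast_2d(P)@deckR(yaw).T
E
python3 - <<'E'
from h import *
t=cv2.imread("pics/top0.png");s=cv2.imread("pics/scene0.png")
cv=lambda a,x,y:np.array([(x+(X+.5)/4-.5,y+(Y+.5)/4-.5) for X,Y in a])
# deck pts: UL,UR,LR,LL (x up, y left) then plate same
D=np.array([(75,100,0),(75,-100,0),(-75,-100,0),(-75,100,0),(50,35,4),(50,-35,4),(-50,-35,4),(-50,35,4)],float)
tp=cv([(27,72),(330,20),(366,226),(78,277),(133,95),(238,78),(265,213),(160,232)],170,150)
sD=np.array([(-75,-100,0),(75,-100,0),(75,100,0)],float)
sp=cv([(205,473-300),(50,482-300),(382,342-300)],235,155)
print("scene pt guesses",sp)
f=lambda p:(proj("top",deckP(*p,D))-tp).ravel()
r=least_squares(f,[560,80,0.17],x_scale=[1,1,.01]);print("deck",r.x,np.round(r.fun.reshape(-1,2),1).tolist())
p=r.x
for n,q in (("scene",np.array([(-75,-100,0),(75,-100,0),(75,100,0),(-75,100,0)])),): print(proj(n,deckP(*p,q)))
# plate mask
hsv=cv2.cvtColor(t,cv2.COLOR_BGR2HSV)
roi=t[165:212,198:242].astype(int)
mask=((roi[...,2]-roi[...,0])>90).astype(np.uint8)
print("plate area",mask.sum());mm=cv2.moments(mask,True);c=(198+mm['m10']/mm['m00'],165+mm['m01']/mm['m00'])
print("plate c",c,"pred",proj("top",deckP(*p,[(0,0,4)])))
for y in(62,-62):
    print("slot pred",proj("top",deckP(*p,[(0,y,16)])), deckP(*p,[(0,y,8)]))
# slots by darkness
g=cv2.cvtColor(t,cv2.COLOR_BGR2GRAY).astype(float)
for (x,y) in((195.5,195),(242.5,186.5)):
    x0,y0=int(x)-2,int(y)-4;w=g[y0:y0+9,x0:x0+7]; print(w.astype(int).tolist())
bt=np.array([(25,25,68),(25,-25,68),(-25,-25,68),(-25,25,68)],float)
tb=cv([(508-400,124),(577-400,152),(550-400,222),(476-400,192)],300,180)
fb=lambda p:(proj("top",np.c_[bt[:,:2]@R.from_euler("z",p[2]).as_matrix()[:2,:2].T+p[:2],bt[:,2]])-tb).ravel()
r=least_squares(fb,[500,-200,-.3],x_scale=[1,1,.01]);print("block",r.x,np.round(r.fun.reshape(-1,2),1).tolist())
print("handle top",onz("top",cv([(145,172)],300,180)[0],128))
b=lambda im,x,y,w,h:cv2.resize(im[y:y+h,x:x+w],(400,300),interpolation=cv2.INTER_CUBIC)
o=np.vstack([np.hstack([b(t,316,208,40,30),b(s,150,180,60,45)]),np.hstack([b(t,185,178,28,21),b(t,228,172,28,21)])])
cv2.imwrite("pics/z2.png",o)
E
```

```text
scene pt guesses [[285.875 197.875]
 [247.125 200.125]
 [330.125 165.125]]
deck [5.75381412e+02 1.15607304e+02 1.46618290e-01] [[-0.6, 0.4], [0.4, 0.2], [-0.1, 0.2], [-0.4, 0.0], [-0.2, -0.2], [0.2, -0.5], [0.1, 0.1], [0.7, -0.3]]
[[245.26578641 200.59751221]
 [283.70957077 197.99271749]
 [329.4345381  164.64820501]
 [290.30817749 170.44102159]]
plate area 821
plate c (219.3617539585871, 188.25213154689402) pred [[219.6376298  188.37762269]]
slot pred [[196.17367485 194.24841608]] [[562.36652885 176.35771839  88.92820323]]
slot pred [[243.04325009 186.15417315]] [[580.48212867  53.68814171  88.92820323]]
[[161, 162, 156, 148, 150, 157, 160], [162, 160, 144, 123, 132, 153, 163], [163, 157, 133, 106, 125, 153, 163], [162, 150, 122, 103, 132, 157, 165], [160, 143, 111, 113, 142, 161, 166], [158, 138, 115, 128, 152, 163, 165], [157, 145, 135, 146, 158, 165, 164], [159, 154, 155, 159, 163, 165, 162], [157, 157, 159, 161, 163, 163, 156]]
[[164, 163, 160, 158, 159, 160, 159], [165, 161, 152, 146, 153, 161, 164], [164, 155, 133, 118, 141, 159, 164], [164, 151, 122, 109, 138, 159, 164], [162, 145, 116, 110, 142, 159, 163], [162, 143, 114, 117, 145, 160, 164], [161, 144, 122, 131, 153, 162, 163], [162, 151, 141, 148, 159, 163, 162], [162, 159, 156, 159, 162, 163, 160]]
block [ 4.75755067e+02 -1.79373390e+02 -4.29978730e-01] [[-0.2, -0.2], [-0.2, 0.1], [-0.4, -0.0], [0.7, 0.1]]
handle top [ 474.84513086 -178.81972389  128.        ]
```

View pics/z2.png

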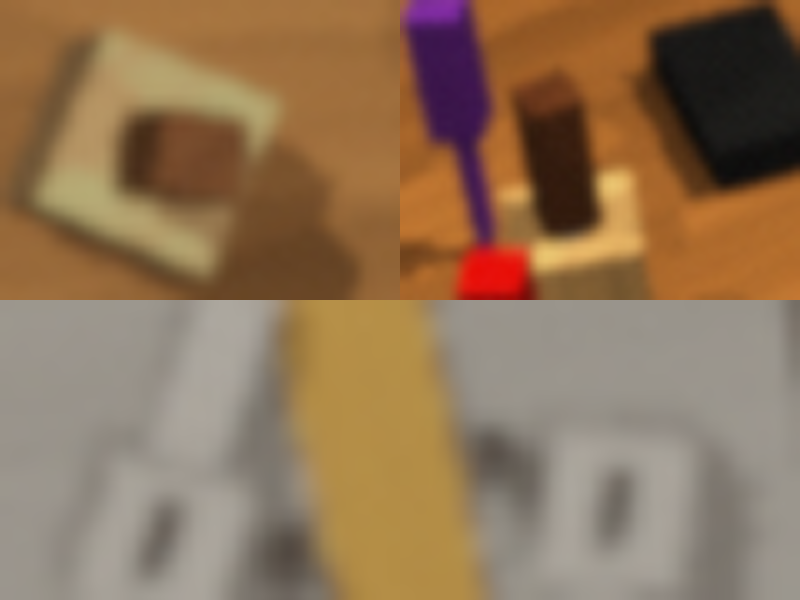

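The handle's top face is at about (336,224) in the top picture, centre (475,-179) mm, with yaw about -6°. The clamps are at roughly 20–30° from their zeros. Moving to the driver now.

Call:
{"op": "servo_tool", "data": {"rows": [0.0322,-0.0226,0,0,0,0,0.0322,-0.0226,0,0,0,0,0.0322,-0.0226,0,0,0,0,0.0322,-0.0226,0,0,0,0,0.0322,-0.0226,0,0,0,0,0.0322,-0.0226,0,0,0,0,0.0322,-0.0226,0,0,0,0,0.0322,-0.0226,0,0,0,0,0.0322,-0.0226,0,0,0,0,0.0322,-0.0226,0,0,0,0,0.0322,-0.0226,0,0,0,0,0.0322,-0.0226,0,0,0,0], "jaw": 0.05}}

```text
t: 1.6
eef_pos: [475.0, -178.0, 204.3]
ee_rot: [-0.0, 0.985, 0.171, -0.0]
wrist_force: [-0.1, 0.4, -0.2]
finger_gap: 0.541
finger_force: 0.0
```

Call:
{"op": "servo_tool", "data": {"rows": [0,0,0,0,0,-0.141,0,0,0,0,0,-0.141,0,0,0,0,0,-0.141,0,0,0,0,0,-0.141,0,0,0,0,0,-0.141,0,0,0,0,0,-0.141,0,0,0,0,0,-0.141,0,0,0,0,0,-0.141,0,0,0,0,0,0]}}

```text
t: 2.72
eef_pos: [474.4, -179.2, 204.3]
ee_rot: [-0.0, 0.742, 0.671, -0.0]
wrist_force: [0.3, 0.5, -0.4]
finger_gap: 0.541
finger_force: 0.0
```

```bash
cat >> h.py <<'E'
def pose():
    s=ctrl.state();q=s["ee_rot"];return np.array(s["eef_pos"]),R.from_quat([q[1],q[2],q[3],q[0]]).as_matrix(),s
def togo(P,Rt):
    p,r,s=pose();print("shift tool mm",np.round(r.T@(np.array(P)-p),1),"then rotvec",np.round(R.from_matrix(r.T@Rt).as_rotvec(),3),"pos",np.round(p,1),"t",s["t"],"q",np.round(s["q"],2))
def down(yaw): c,s=np.cos(yaw),np.sin(yaw);return np.array([[c,s,0],[s,-c,0],[0,0,-1.]])
E
python3 - <<'E'
from h import *
togo([475.3,-179.1,83],down(1.47))
t=cv2.imread("pics/top0.png");g=cv2.cvtColor(t,cv2.COLOR_BGR2GRAY).astype(float)
# clamp angle: fit darkness of slot, PCA in deck plane at z~15
d=(575.38,115.61,.1466);Rd=deckR(d[2]);c=np.array([d[0],d[1],82.])
def ond(uv,h):
    m=M["top"];p=cv2.undistortPoints(np.array([[uv]],float),m["mtx"],m["dist"])[0,0]
    v=Rd.T@(m["pose"][:3,:3]@[p[0],p[1],1]);o=Rd.T@(m["pose"][:3,3]-c);return (o+v*(h-o[2])/v[2])
for n,(x0,y0) in(("L",(193,190)),("R",(240,182))):
    q=[];w=[]
    for y in range(y0,y0+10):
        for x in range(x0,x0+6):
            k=max(0,152-g[y,x])
            if k: q.append(ond((x,y),14)[:2]);w.append(k)
    q=np.array(q);w=np.array(w);mu=w@q/w.sum();C=np.cov(q.T,aweights=w);e,v=np.linalg.eigh(C);a=np.degrees(np.arctan2(v[1,1],v[0,1]))
    print(n,"slot centre in deck",mu,"dir deg",a,"sd",np.sqrt(e))
E
```

```text
shift tool mm [1.000e-01 1.000e+00 1.213e+02] then rotvec [-0.001 -0.     0.001] pos [ 474.4 -179.2  204.3] t 2.725 q [-0.46 -0.12  1.74  0.    1.52 -0.36]
L slot centre in deck [-0.63844584 63.51196711] dir deg 150.85305419905777 sd [1.86858662 4.59779439]
R slot centre in deck [ -0.3459442  -60.82307101] dir deg 160.32955678214873 sd [1.93198197 4.28655416]
```

Call:
{"op": "servo_tool", "data": {"rows": [0,0.001,0.0303,0,0,0,0,0,0.0303,0,0,0,0,0,0.0303,0,0,0,0,0,0.0303,0,0,0,0,0,0,0,0,0]}}

```text
t: 3.35
eef_pos: [473.3, -178.3, 80.8]
ee_rot: [-0.003, 0.742, 0.67, -0.001]
wrist_force: [0.2, -0.3, 0.1]
finger_gap: 0.537
finger_force: 0.0
```

Call:
{"op": "servo_tool", "data": {"rows": [0,0,0,0,0,0,0,0,0,0,0,0,0,0,0,0,0,0,0,0,0,0,0,0,0,0,0,0,0,0,0,0,0,0,0,0], "jaw": 0, "squeeze": 50}}

```text
t: 4.1
eef_pos: [476.2, -179.8, 84.5]
ee_rot: [0.001, 0.741, 0.671, 0.0]
wrist_force: [-1.2, -0.4, 5.6]
finger_gap: 0.227
finger_force: 50.0
```

Call:
{"op": "servo_tool", "data": {"rows": [0,0,-0.03,0,0,0,0,0,-0.04,0,0,0,0,0,-0.04,0,0,0,0,0,-0.05,0,0,0,0,0,0,0,0,0]}}

```text
t: 4.72
eef_pos: [477.9, -180.4, 248.5]
ee_rot: [0.004, 0.741, 0.671, 0.002]
wrist_force: [0.4, -0.1, -1.6]
finger_gap: 0.232
finger_force: 50.0
```

```bash
python3 - <<'E'
from h import *
p,r,s=pose();print(p,s["finger_gap"]*93,s["finger_force"])
o=[]
for n in("scene","top"):
    im=capture(n);cv2.imwrite(f"pics/{n}1.png",im)
    c=proj(n,p+r@[0,0,60])[0];print(n,c);x,y=(c-[25,37]).astype(int)
    o.append(cv2.resize(im[y:y+75,x:x+50],(400,600),interpolation=cv2.INTER_CUBIC));print(x,y)
cv2.imwrite("pics/z3.png",np.hstack(o))
E
```

```text
[ 477.88594508 -180.44111598  248.46363243] 21.61083919908642 49.96511399745941
scene [167.53104958 173.97447533]
142 136
top [341.70658922 220.6012745 ]
316 183
```

View pics/z3.png

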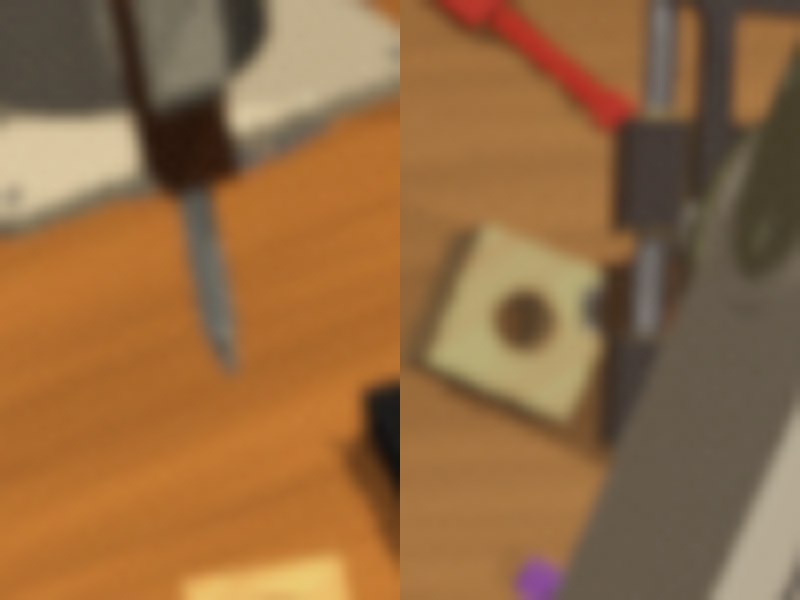

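Call:
{"op": "servo_tool", "data": {"rows": [0,0,0,0,0,-0.1414,0,0,0,0,0,-0.1414,0,0,0,0,0,-0.1414,0,0,0,0,0,-0.1414,0,0,0,0,0,-0.1414,0,0,0,0,0,-0.1414,0,0,0,0,0,-0.1414,0,0,0,0,0,0]}}

```text
t: 5.82
eef_pos: [474.6, -178.9, 241.2]
ee_rot: [-0.002, 0.334, 0.943, 0.0]
wrist_force: [0.5, 0.6, -1.6]
finger_gap: 0.233
finger_force: 50.0
```

```bash
python3 - <<'E'
from h import *
p,r,s=pose();print(p,r[:,0])
im=capture("scene");cv2.imwrite("pics/scene2.png",im)
c=proj("scene",p+r@[0,0,60])[0];x,y=(c-[15,15]).astype(int);print(x,y)
full=cv2.resize(im,(500,375),interpolation=cv2.INTER_AREA)
z=cv2.resize(im[y:y+45,x:x+36],(300,375),interpolation=cv2.INTER_CUBIC)
cv2.imwrite("pics/z4.png",np.hstack([full,z]))
for k in(0,2):
    a=cv2.imread(f"pics/scene{k}.png").astype(int);sub=a[225:258,205:245]
    m=((sub[...,1]>100)&(sub[...,0]<60));
    print(k,m.sum(),np.argwhere(m).mean(0))
print(np.abs(cv2.imread("pics/scene0.png").astype(int)-cv2.imread("pics/scene2.png"))[225:258,205:245].mean())
E
```

```text
[ 474.59799395 -178.90468595  241.15770085] [-0.77698995  0.629502    0.00372002]
152 160
0 1198 [15.77295492 19.91402337]
2 902 [14.98447894 19.98780488]
13.518939393939394
```

View pics/z4.png

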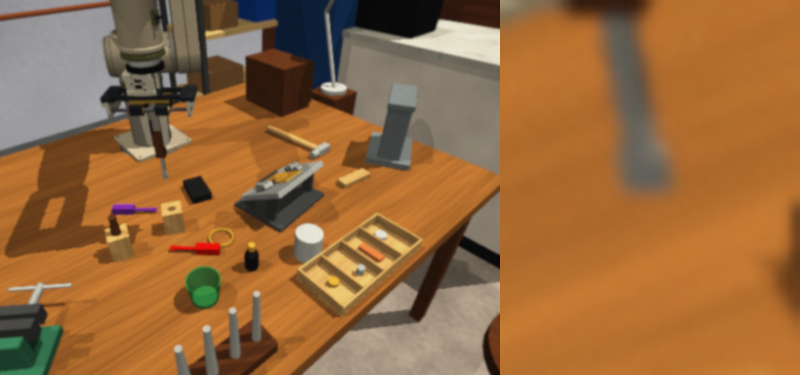

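The driver is held. With the tool turned, the blade shows its full 14 mm width, so the blade lies along the tool's y. The bangle hasn't moved. The free-standing red and purple look-alikes are now lying down, clear of the path.

```bash
cat >> h.py <<'E'
D=(575.38,115.61,.1466);L0=81.5
SL={"L":(-.5,63.3,8),"R":(-.5,-60.7,8)}
def target(side,adeg,h):
    "pose with the tip h above the slot floor, clamp x at adeg in the deck frame, blade along tool y"
    a=np.radians(adeg);Rd=deckR(D[2]);y=Rd@[np.cos(a),np.sin(a),0];z=-Rd[:,2]
    return deckP(*D,[np.array(SL[side])+[0,0,h+L0]])[0],np.c_[np.cross(y,z),y,z]
E
python3 - <<'E'
from h import *
P,Rt=target("L",-29,35);togo(P,Rt);print(P)
p,r,s=pose();print("shift if rotated first",np.round(Rt.T@(P-p),1))
E
```

```text
shift tool mm [196.8 288.5  52.4] then rotvec [-0.557 -0.068  1.216] pos [ 474.8 -179.   241.6] t 5.875 q [-0.46 -0.13  1.68  0.    1.59 -1.35]
[504.12278346 169.07455997 189.57016277]
shift if rotated first [ 318.3 -127.1   85. ]
```

Call:
{"op": "servo_tool", "data": {"rows": [0.0164,0.024,0,0,0,0,0.0164,0.024,0,0,0,0,0.0164,0.024,0,0,0,0,0.0164,0.024,0,0,0,0,0.0164,0.024,0,0,0,0,0.0164,0.024,0,0,0,0,0.0164,0.024,0,0,0,0,0.0164,0.024,0,0,0,0,0.0164,0.024,0,0,0,0,0.0164,0.024,0,0,0,0,0.0164,0.024,0,0,0,0,0.0164,0.024,0,0,0,0]}}

```text
t: 7.38
eef_pos: [503.3, 169.2, 242.5]
ee_rot: [-0.001, 0.335, 0.942, -0.0]
wrist_force: [0.1, 0.1, -0.8]
finger_gap: 0.233
finger_force: 50.0
```

Call:
{"op": "servo_tool", "data": {"rows": [0,0,0,-0.0696,-0.0085,0.152,0,0,0,-0.0696,-0.0085,0.152,0,0,0,-0.0696,-0.0085,0.152,0,0,0,-0.0696,-0.0085,0.152,0,0,0,-0.0696,-0.0085,0.152,0,0,0,-0.0696,-0.0085,0.152,0,0,0,-0.0696,-0.0085,0.152,0,0,0,-0.0696,-0.0085,0.152,0,0,0,0,0,0,0,0,0,0,0,0]}}

```text
t: 8.62
eef_pos: [503.5, 168.4, 243.3]
ee_rot: [0.115, 0.792, 0.553, 0.232]
wrist_force: [0.4, -0.2, -1.0]
finger_gap: 0.235
finger_force: 50.0
```

```bash
python3 - <<'E'
from h import *
P,Rt=target("L",-29,35);togo(P,Rt)
E
```

```text
shift tool mm [-12.1 -23.3  46.8] then rotvec [ 0.    -0.001  0.007] pos [503.5 168.4 243.3] t 8.625 q [ 0.27 -0.64  2.16 -0.07  1.1   0.64]
```

Call:
{"op": "servo_tool", "data": {"rows": [-0.003,-0.0058,0.0117,0,0,0,-0.003,-0.0058,0.0117,0,0,0,-0.003,-0.0058,0.0117,0,0,0,-0.003,-0.0058,0.0117,0,0,0,0,0,0.01,0,0,0,0,0,0,0,0,0.007,0,0,0,0,0,0]}}

```text
t: 9.5
eef_pos: [509.8, 169.9, 181.9]
ee_rot: [0.115, 0.795, 0.548, 0.233]
wrist_force: [-0.1, -0.1, -0.9]
finger_gap: 0.231
finger_force: 50.0
```

```bash
python3 - <<'E'
from h import *
P,Rt=target("L",-29,25);togo(P,Rt)
p,r,s=pose();tip=p+r@[0,0,L0]
o=[]
for n in("scene","top"):
    im=capture(n);cv2.imwrite(f"pics/{n}3.png",im)
    c=proj(n,tip)[0];x,y=(c-[20,20]).astype(int)
    k=10;z=cv2.resize(im[y:y+40,x:x+40],(400,400),interpolation=cv2.INTER_CUBIC)
    q=lambda P:tuple(int(v) for v in ((proj(n,P)[0]-[x,y]+.5)*k-.5))
    for T,col in((tip,(0,0,255)),(tip-r@[0,0,65],(0,0,255)),(deckP(*D,[np.array(SL["L"])+[0,0,8]])[0],(0,255,0)),(tip+r@[0,7,0],(255,0,255)),(tip-r@[0,7,0],(255,0,255))): cv2.circle(z,q(T),2,col,-1)
    o.append(z);print(n,x,y)
cv2.imwrite("pics/z5.png",np.hstack(o))
E
```

```text
shift tool mm [-0.5 -1.   0.5] then rotvec [ 0.003 -0.001 -0.003] pos [509.8 169.9 181.9] t 9.5 q [ 0.27 -0.59  2.24 -0.08  0.97  0.66]
scene 277 142
top 175 176
```

View pics/z5.png

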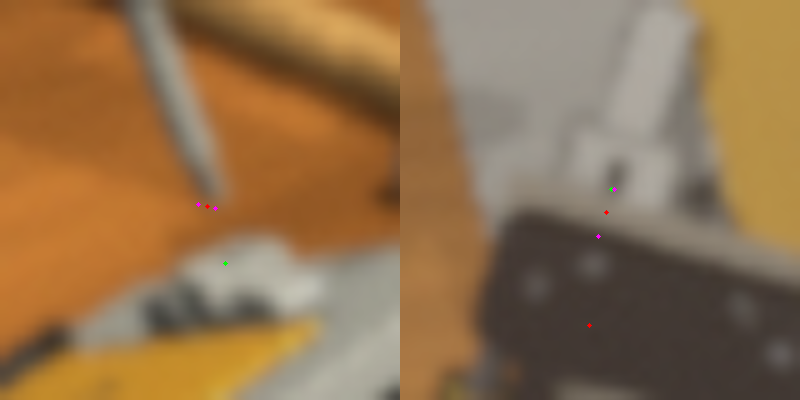

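In the scene crop the blade tip is at (216,200) and the hub top is around (235,262). Both sit about 1–1.5 px right of the predictions, so they agree with each other. In the top view the gripper hides the tip. I'll feel the way in from here.

Call:
{"op": "servo_tool", "data": {"rows": [0,0,0.006,0,0,0,0,0,0.006,0,0,0,0,0,0,0,0,0,0,0,0,0,0,0]}}

```text
t: 10.1
eef_pos: [515.4, 170.6, 170.7]
ee_rot: [0.115, 0.795, 0.548, 0.233]
wrist_force: [-0.5, -0.5, -1.3]
finger_gap: 0.23
finger_force: 50.0
```

```bash
cat >> h.py <<'E'
def rel(side,adeg):
    "tip in slot axes (clamp x, across, h), with state"
    p,r,s=pose();a=np.radians(adeg);Rd=deckR(D[2]);tip=p+r@[0,0,L0]
    v=Rd.T@(tip-np.array([D[0],D[1],82.]))-SL[side];c,sn=np.cos(a),np.sin(a)
    print("tip: along %.1f across %.1f h %.1f"%(c*v[0]+sn*v[1],-sn*v[0]+c*v[1],v[2]),"F tool",np.round(r.T@s["wrist_force"],1),"M tool",np.round(r.T@s["torque"],2),"blade deg %.1f"%np.degrees(np.arctan2(*(Rd.T@r[:,1])[1::-1])),"tilt",np.round(r.T@-Rd[:,2],3),"t",s["t"])
E
python3 - <<'E'
from h import *
for i in range(3): rel("L",-29);capture("scene")
togo(*target("L",-29,13))
E
```

```text
tip: along 0.6 across 0.1 h 13.0 F tool [-0.9 -0.8  0.8] M tool [ 0.26 -0.14  0.03] blade deg -29.2 tilt [-0.001 -0.002  1.   ] t 10.1
tip: along 0.8 across 0.3 h 13.2 F tool [ 0.3 -0.   1. ] M tool [ 0.23 -0.19 -0.02] blade deg -29.2 tilt [-0.001 -0.002  1.   ] t 10.15
tip: along 0.8 across 0.3 h 13.2 F tool [ 0.4 -1.1  1.2] M tool [ 0.24 -0.21 -0.03] blade deg -29.2 tilt [-0.001 -0.002  1.   ] t 10.2
shift tool mm [-0.3 -0.7  0.3] then rotvec [ 0.002 -0.001 -0.003] pos [515.5 170.7 171.1] t 10.25 q [ 0.27 -0.56  2.24 -0.08  0.94  0.66]
```

Call:
{"op": "servo_tool", "data": {"rows": [0,-0.0007,0.002,0,0,0,0,0,0.002,0,0,0,0,0,0.0015,0,0,0,0,0,0.0015,0,0,0,0,0,0,0,0,0]}}

```text
t: 10.88
eef_pos: [518.4, 171.7, 166.3]
ee_rot: [0.115, 0.795, 0.548, 0.233]
wrist_force: [-17.7, -2.8, 15.8]
finger_gap: 0.233
finger_force: 50.0
```

```bash
python3 -c "
from h import *
rel('L',-29)"
```

```text
tip: along 0.8 across 1.0 h 7.6 F tool [ -3.8  -6.5 -22.7] M tool [ 1.85 -1.2  -0.09] blade deg -29.2 tilt [-0.001 -0.002  1.   ] t 10.875
```

Call:
{"op": "servo_tool", "data": {"rows": [0,0,-0.0015,0,0,0,-0.001,-0.001,0,0,0,0,0,0,0.0015,0,0,0,0,0,0.001,0,0,0,0,0,0,0,0,0]}}

```text
t: 11.5
eef_pos: [518.5, 170.8, 164.5]
ee_rot: [0.116, 0.794, 0.548, 0.234]
wrist_force: [-4.1, -2.9, 5.2]
finger_gap: 0.234
finger_force: 50.0
```

```bash
python3 -c "
from h import *
rel('L',-29)"
```

```text
tip: along 0.5 across -0.2 h 6.0 F tool [-2.6 -0.  -6.8] M tool [ 0.03 -0.63 -0.01] blade deg -29.2 tilt [-0.002 -0.004  1.   ] t 11.5
```

Call:
{"op": "servo_tool", "data": {"rows": [-0.0005,0,0.0005,0,0,0,0,0,0.001,0,0,0,0,0,0.001,0,0,0,0,0,0.001,0,0,0,0,0,0,0,0,0]}}

```text
t: 12.12
eef_pos: [519.2, 170.7, 159.6]
ee_rot: [0.115, 0.795, 0.549, 0.233]
wrist_force: [0.1, 0.5, -1.1]
finger_gap: 0.23
finger_force: 50.0
```

```bash
python3 -c "
from h import *
rel('L',-29)"
```

```text
tip: along -1.2 across -1.3 h 1.4 F tool [ 0.3 -0.6  1. ] M tool [ 0.24 -0.15 -0.03] blade deg -29.2 tilt [-0.001 -0.002  1.   ] t 12.125
```

Call:
{"op": "servo_tool", "data": {"rows": [0,0,0.0007,0,0,0.1,0,0,0,0,0,0.12,0,0,0,0,0,0.12,0,0,0,0,0,0]}}

```text
t: 12.62
eef_pos: [519.2, 170.6, 158.8]
ee_rot: [0.074, 0.876, 0.407, 0.249]
wrist_force: [-3.9, -1.9, 0.5]
finger_gap: 0.233
finger_force: 50.0
```

```bash
python3 -c "
from h import *
rel('L',-48.5)"
```

```text
tip: along -0.9 across -2.1 h 0.8 F tool [-3.4 -1.2 -2.5] M tool [ 0.6  -1.01 -0.09] blade deg -48.6 tilt [-0.    -0.001  1.   ] t 12.625
```

Call:
{"op": "servo_tool", "data": {"rows": [-0.0006,0,0,0,0,0.13,0,0,0,0,0,0.13,0,0,0,0,0,0.13,0,0,0,0,0,0.13,0,0,0,0,0,0]}}

```text
t: 13.25
eef_pos: [518.7, 171.0, 158.6]
ee_rot: [0.007, 0.951, 0.168, 0.259]
wrist_force: [-5.7, 2.0, -0.3]
finger_gap: 0.234
finger_force: 50.0
```

```bash
python3 -c "
from h import *
rel('L',-78)"
```

```text
tip: along -0.4 across -2.6 h 0.8 F tool [-4.1 -3.7 -2.4] M tool [ 1.03 -1.04 -0.05] blade deg -78.4 tilt [-0.001  0.001  1.   ] t 13.25
```

Call:
{"op": "servo_tool", "data": {"rows": [-0.0005,-0.0005,0,0,0,0.08,0,0,0,0,0,0.08,0,0,0,0,0,0.06,0,0,0,0,0,0.05,0,0,0,0,0,0.03,0,0,0,0,0,0]}}

```text
t: 14.0
eef_pos: [518.4, 171.4, 158.5]
ee_rot: [-0.032, 0.965, 0.024, 0.258]
wrist_force: [-3.0, 4.7, -1.8]
finger_gap: 0.231
finger_force: 50.0
```

```bash
python3 -c "
from h import *
rel('L',-90)"
```

```text
tip: along -0.3 across -2.8 h 0.9 F tool [-3.3 -4.8  0.4] M tool [ 1.31 -1.04 -0.07] blade deg -95.6 tilt [-0.002  0.001  1.   ] t 14.0
```

Call:
{"op": "servo_tool", "data": {"rows": [0,-0.0005,0,0,0,0.07,0,0,0,0,0,0.07,0,0,0,0,0,0.05,0,0,0,0,0,0]}}

```text
t: 14.5
eef_pos: [518.4, 171.8, 158.5]
ee_rot: [-0.056, 0.963, -0.068, 0.254]
wrist_force: [-2.4, 4.4, -0.7]
finger_gap: 0.237
finger_force: 50.0
```

```bash
python3 -c "
from h import *
rel('L',-90);print(pose()[2]['q'])"
```

```text
tip: along -0.7 across -2.7 h 0.8 F tool [-3.1 -4.  -0.2] M tool [ 1.   -1.27 -0.19] blade deg -106.4 tilt [-0.002  0.001  1.   ] t 14.5
[ 0.26970294 -0.53705185  2.24773644 -0.07690015  0.90995941  2.0117497 ]
```

Call:
{"op": "servo_tool", "data": {"rows": [0,0,0,0,0,0.04,0,0,0,0,0,0.04,0,0,0,0,0,0]}}

```text
t: 14.88
eef_pos: [518.4, 171.9, 158.5]
ee_rot: [-0.066, 0.96, -0.106, 0.251]
wrist_force: [-2.0, 5.0, -1.3]
finger_gap: 0.236
finger_force: 50.0
```

```bash
python3 - <<'E'
from h import *
rel('L',-90)
o=[]
im=capture("scene");cv2.imwrite("pics/scene4.png",im);a=cv2.resize(im[150:205,240:340],(480,264),interpolation=cv2.INTER_CUBIC)
t=capture("top");cv2.imwrite("pics/top4.png",t);b=cv2.resize(t[165:220,180:260],(384,264),interpolation=cv2.INTER_CUBIC)
cv2.imwrite("pics/z6.png",np.hstack([a,b])[:,:800])
E
```

```text
tip: along -0.8 across -2.7 h 0.8 F tool [-3.5 -4.2  0.5] M tool [ 1.08 -1.32 -0.37] blade deg -111.0 tilt [-0.002  0.002  1.   ] t 14.875
```

View pics/z6.png

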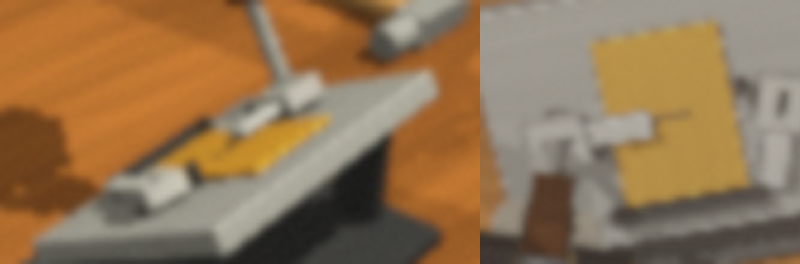

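The left clamp's finger now lies across the plate and is hard against its stop, with the torque risen to 0.37 N m. Now I'll unload, lift out and go to the right clamp.

Call:
{"op": "servo_tool", "data": {"rows": [0,0,0,0,0,-0.07,0,0,0,0,0,-0.08,0,0,-0.005,0,0,0,0,0,-0.01,0,0,0,0,0,-0.015,0,0,0,0,0,0,0,0,0]}}

```text
t: 15.72
eef_pos: [504.9, 169.0, 187.5]
ee_rot: [-0.048, 0.964, -0.035, 0.258]
wrist_force: [0.6, 0.4, -0.9]
finger_gap: 0.232
finger_force: 50.0
```

```bash
sed -i 's/"R":(-.5,-60.7,8)/"R":(-2.4,-60.9,8)/' h.py; python3 - <<'E'
from h import *
rel('L',-90);P,Rt=target("R",-20,25);togo(P,Rt);p,r,s=pose();print(np.round(Rt.T@(P-p),1))
E
```

```text
tip: along 0.2 across 0.1 h 32.8 F tool [ 0.  -0.3  1.1] M tool [-0.07 -0.36 -0.03] blade deg -102.6 tilt [-0.007  0.001  1.   ] t 15.725
shift tool mm [ 25.5 121.4   7.8] then rotvec [ 0.004 -0.006 -1.441] pos [504.9 169.  187.5] t 15.725 q [ 0.27 -0.62  2.25 -0.08  0.99  1.94]
[-117.1   41.     7.8]
```

Call:
{"op": "servo_tool", "data": {"rows": [0.0062,0.0303,0,0,0,0,0.0062,0.0303,0,0,0,0,0.0062,0.0303,0,0,0,0,0.0062,0.0303,0,0,0,0,0,0,0,0,0,0]}}

```text
t: 16.35
eef_pos: [520.5, 44.0, 183.8]
ee_rot: [-0.046, 0.965, -0.037, 0.256]
wrist_force: [0.3, 0.5, -1.9]
finger_gap: 0.232
finger_force: 50.0
```

Call:
{"op": "servo_tool", "data": {"rows": [0,0,0,0,0,-0.16,0,0,0,0,0,-0.16,0,0,0,0,0,-0.16,0,0,0,0,0,-0.16,0,0,0,0,0,-0.16,0,0,0,0,0,-0.16,0,0,0,0,0,-0.16,0,0,0,0,0,-0.16,0,0,0,0,0,-0.16,0,0,0,0,0,0,0,0,0,0,0,0]}}

```text
t: 17.73
eef_pos: [520.1, 46.8, 183.7]
ee_rot: [0.133, 0.749, 0.609, 0.224]
wrist_force: [0.6, -0.3, -1.8]
finger_gap: 0.231
finger_force: 50.0
```

```bash
sed -i 's/"R":(-2.4,-60.9,8)/"R":(-3.2,-60.7,8)/' h.py; python3 - <<'E'
from h import *
rel('R',-20);P,Rt=target("R",-20,13);togo(P,Rt)
E
```

```text
tip: along -1.9 across 0.0 h 30.9 F tool [-0.5 -0.3  1.9] M tool [ 0.25 -0.15 -0.07] blade deg -20.2 tilt [-0.001 -0.002  1.   ] t 17.725
shift tool mm [ 0.   2.1 17.9] then rotvec [ 0.002 -0.001 -0.003] pos [520.1  46.8 183.7] t 17.725 q [-0.1  -0.67  2.28  0.15  1.02  0.06]
```

Call:
{"op": "servo_tool", "data": {"rows": [0,0.002,0.009,0,0,0,0,0,0.009,0,0,0,0,0,0.003,0,0,0,0,0,0.0015,0,0,0,0,0,0.0015,0,0,0,0,0,0.0015,0,0,0,0,0,0,0,0,0]}}

```text
t: 18.6
eef_pos: [534.7, 47.7, 162.8]
ee_rot: [0.133, 0.748, 0.61, 0.223]
wrist_force: [0.5, -0.0, -1.7]
finger_gap: 0.232
finger_force: 50.0
```

```bash
python3 -c "
from h import *
rel('R',-20)"
```

```text
tip: along 0.5 across -0.4 h 5.6 F tool [-0.2 -0.4  1.7] M tool [ 0.14 -0.19 -0.03] blade deg -20.0 tilt [-0.001 -0.003  1.   ] t 18.6
```

The tip is in the slot without touching. Going down further.

Call:
{"op": "servo_tool", "data": {"rows": [0,0,0.0015,0,0,0,0,0,0.0015,0,0,0,0,0,0.0015,0,0,0,0,0,0,0,0,0]}}

```text
t: 19.1
eef_pos: [536.9, 48.0, 158.8]
ee_rot: [0.133, 0.748, 0.61, 0.223]
wrist_force: [0.7, -0.4, -1.3]
finger_gap: 0.229
finger_force: 50.0
```

```bash
python3 -c "
from h import *
rel('R',-20)"
```

```text
tip: along 0.5 across -0.4 h 1.0 F tool [-0.5  0.1  1.4] M tool [-0.1  -0.21  0.01] blade deg -20.0 tilt [-0.001 -0.003  1.   ] t 19.1
```

Call:
{"op": "servo_tool", "data": {"rows": [0,0,0,0,0,0.12,0,0,0,0,0,0.12,0,0,0,0,0,0.12,0,0,0,0,0,0.12,0,0,0,0,0,0.12,0,0,0,0,0,0]}}

```text
t: 19.85
eef_pos: [536.4, 48.4, 158.4]
ee_rot: [0.061, 0.895, 0.362, 0.252]
wrist_force: [-2.0, 1.9, 0.0]
finger_gap: 0.234
finger_force: 50.0
```

```bash
python3 -c "
from h import *
rel('R',-54)"
```

```text
tip: along -0.2 across -0.4 h 0.8 F tool [ 0.  -2.7 -0.9] M tool [ 0.73 -0.26 -0.12] blade deg -54.3 tilt [-0.001 -0.     1.   ] t 19.85
```

Call:
{"op": "servo_tool", "data": {"rows": [0,0,0,0,0,0.12,0,0,0,0,0,0.12,0,0,0,0,0,0.12,0,0,0,0,0,0.12,0,0,0,0,0,0.12,0,0,0,0,0,0.1,0,0,0,0,0,0.08,0,0,0,0,0,0]}}

```text
t: 20.85
eef_pos: [536.4, 49.7, 158.5]
ee_rot: [-0.041, 0.966, -0.004, 0.257]
wrist_force: [-1.6, 7.7, 0.3]
finger_gap: 0.234
finger_force: 50.0
```

```bash
python3 -c "
from h import *
rel('R',-90)"
```

```text
tip: along -1.4 across -0.0 h 0.9 F tool [-1.4 -7.7 -0.5] M tool [ 2.07 -0.61 -0.11] blade deg -99.0 tilt [-0.002  0.003  1.   ] t 20.85
```

Call:
{"op": "servo_tool", "data": {"rows": [0,-0.001,0,0,0,0.06,0,-0.0005,0,0,0,0.06,0,0,0,0,0,0.05,0,0,0,0,0,0.05,0,0,0,0,0,0]}}

```text
t: 21.48
eef_pos: [536.6, 50.6, 158.7]
ee_rot: [-0.068, 0.959, -0.11, 0.251]
wrist_force: [-0.4, 5.2, -0.1]
finger_gap: 0.234
finger_force: 50.0
```

```bash
python3 - <<'E'
from h import *
rel('R',-90)
im=capture("scene");cv2.imwrite("pics/scene5.png",im);a=cv2.resize(im[150:205,240:340],(480,264),interpolation=cv2.INTER_CUBIC)
t=capture("top");cv2.imwrite("pics/top5.png",t);b=cv2.resize(t[165:220,190:256],(317,264),interpolation=cv2.INTER_CUBIC)
cv2.imwrite("pics/z7.png",np.hstack([a,b]))
E
```

```text
tip: along -2.2 across 0.3 h 0.9 F tool [-1.7 -5.   0.3] M tool [ 1.18 -0.81 -0.36] blade deg -111.5 tilt [-0.001  0.002  1.   ] t 21.475
```

View pics/z7.png

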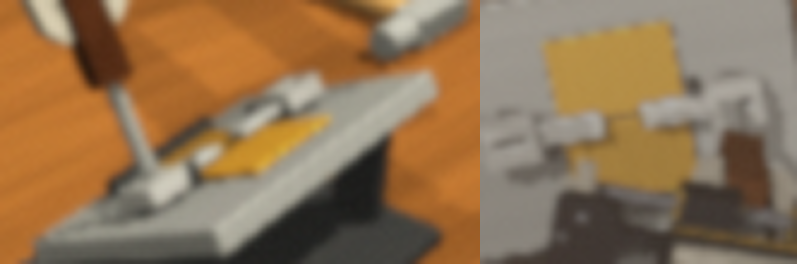

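Both fingers lie across the plate and the torque is at the stop value. Unloading, lifting out and heading back to the block.

Call:
{"op": "servo_tool", "data": {"rows": [0,0,0,0,0,0.03,0,0,0,0,0,0,0,0,0,0,0,-0.09,0,0,0,0,0,-0.09,0,0,-0.005,0,0,0,0,0,-0.01,0,0,0,0,0,-0.04,0,0,0,0,0,-0.05,0,0,0,0,0,0,0,0,0]}}

```text
t: 22.7
eef_pos: [485.8, 41.2, 256.3]
ee_rot: [-0.048, 0.964, -0.04, 0.26]
wrist_force: [0.9, 0.0, -1.2]
finger_gap: 0.23
finger_force: 50.0
```

```bash
python3 - <<'E'
from h import *
rel('R',-90)
h=onz("top",(331.2,222.6),68);print("hole",h)
togo([*h[:2],250],down(0.0));togo([*h[:2],250],down(1.47))
E
```

```text
tip: along 0.1 across 5.1 h 111.2 F tool [0.2 0.1 1.5] M tool [-0.03 -0.32  0.04] blade deg -103.1 tilt [-0.012 -0.     1.   ] t 22.7
hole [ 476.13133695 -178.39330599   68.        ]
shift tool mm [ 10.8 219.1 -15.1] then rotvec [-0.097 -0.527 -0.08 ] pos [485.8  41.2 256.3] t 22.7 q [-0.13 -0.83  2.24  0.15  1.21  1.51]
shift tool mm [ 10.8 219.1 -15.1] then rotvec [ 0.311 -0.503 -1.512] pos [485.8  41.2 256.3] t 22.7 q [-0.13 -0.83  2.24  0.15  1.21  1.51]
```

Call:
{"op": "servo_tool", "data": {"rows": [0,0,0,-0.0243,-0.132,-0.02,0,0,0,-0.0243,-0.132,-0.02,0,0,0,-0.0243,-0.132,-0.02,0,0,0,-0.0243,-0.132,-0.02,0,0.027,0,0,0,0,0,0.032,0,0,0,0,0,0.032,0,0,0,0,0,0.032,0,0,0,0,0,0.032,0,0,0,0,0,0.032,0,0,0,0,0,0.03,0,0,0,0,0,0,0,0,0]}}

```text
schema error: expected a multiple of 6 numbers
```

```bash
python3 - <<'E'
from h import *
capture("scene");togo([476.1,-178.6,84.5],down(0.0))
p,r,s=pose()
o=[]
for n in("scene","top"):
    im=capture(n);cv2.imwrite(f"pics/{n}6.png",im);c=proj(n,[476,-178.6,90])[0];x,y=(c-[25,35]).astype(int)
    z=cv2.resize(im[y:y+60,x:x+50],(400,480),interpolation=cv2.INTER_CUBIC)
    for P,col in((p+r@[0,0,L0],(255,0,255)),([476.1,-178.4,68],(0,255,0))): cv2.circle(z,tuple(int(v) for v in (proj(n,P)[0]-[x,y]+.5)*8),2,col,-1)
    o.append(z)
cv2.imwrite("pics/z8.png",np.hstack(o))
E
```

```text
shift tool mm [-69.1 237.8 125.1] then rotvec [-0.097 -0.523 -0.081] pos [485.4  41.3 253.3] t 22.75 q [-0.13 -0.83  2.25  0.15  1.21  1.51]
```

View pics/z8.png

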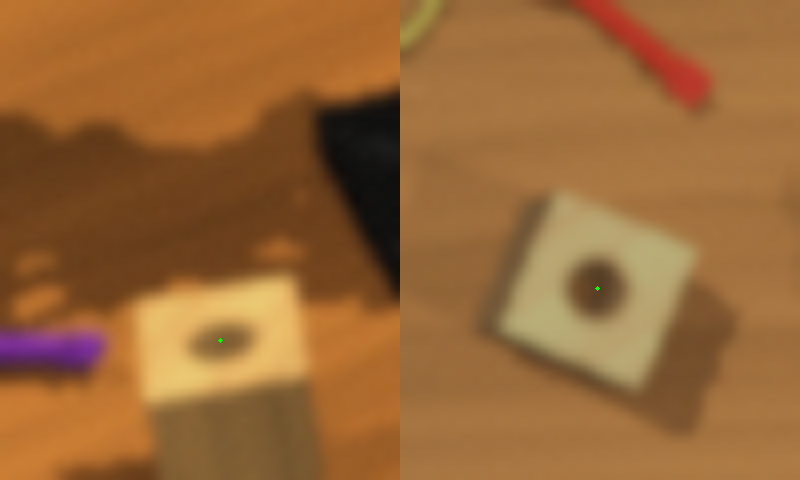

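The move was refused because one row had the wrong number of values. The two pictures do show that my hole estimate sits at the hole's centre in both views. I'll repeat the move.

Call:
{"op": "servo_tool", "data": {"rows": [0,0,0,-0.0243,-0.132,-0.02,0,0,0,-0.0243,-0.132,-0.02,0,0,0,-0.0243,-0.132,-0.02,0,0,0,-0.0243,-0.132,-0.02,0,0,0,0,0,0]}}

```text
t: 23.48
eef_pos: [484.4, 42.2, 245.0]
ee_rot: [-0.001, 1.0, 0.001, -0.01]
wrist_force: [-0.2, 0.0, -1.3]
finger_gap: 0.23
finger_force: 50.0
```

Call:
{"op": "servo_tool", "data": {"rows": [-0.0015,0.036,0,0,0,0,-0.0015,0.036,0,0,0,0,-0.0015,0.036,0,0,0,0,-0.0015,0.036,0,0,0,0,-0.0015,0.036,0,0,0,0,-0.0015,0.036,0,0,0,0,0,0,0,0,0,0,0,0,0,0,0,0]}}

```text
t: 24.48
eef_pos: [475.3, -173.6, 249.6]
ee_rot: [-0.0, 1.0, 0.0, -0.005]
wrist_force: [-0.1, -0.3, -1.0]
finger_gap: 0.232
finger_force: 50.0
```

```bash
python3 - <<'E'
from h import *
capture("scene");togo([476.1,-178.6,84.5],down(0.0))
E
```

```text
shift tool mm [  2.1   5.5 165.1] then rotvec [-0.001  0.01   0.001] pos [ 475.5 -173.2  249.6] t 24.525 q [-0.45 -0.13  1.67 -0.    1.61  1.12]
```

Call:
{"op": "servo_tool", "data": {"rows": [0.0006,0.0052,0,0,0.01,0,0,0,0.03,0,0,0,0,0,0.03,0,0,0,0,0,0.025,0,0,0,0,0,0,0,0,0]}}

```text
t: 25.15
eef_pos: [474.9, -178.1, 162.3]
ee_rot: [-0.001, 1.0, 0.001, -0.002]
wrist_force: [0.3, 0.3, -1.8]
finger_gap: 0.235
finger_force: 50.0
```

```bash
python3 - <<'E'
from h import *
togo([476.1,-178.6,84.5],down(0.0))
E
```

```text
shift tool mm [ 1.5  0.8 77.8] then rotvec [-0.003  0.004  0.002] pos [ 474.9 -178.1  162.3] t 25.15 q [-0.46 -0.09  1.79  0.    1.45  1.11]
```

Call:
{"op": "servo_tool", "data": {"rows": [0.001,0.0005,0.015,0,0,0,0,0,0.02,0,0,0,0,0,0.02,0,0,0,0,0,0.016,0,0,0,0,0,0.004,0,0,0,0,0,0,0,0,0]}}

```text
t: 25.9
eef_pos: [477.4, -179.8, 89.8]
ee_rot: [-0.0, 1.0, 0.0, -0.0]
wrist_force: [0.2, 0.2, -0.7]
finger_gap: 0.233
finger_force: 50.0
```

```bash
python3 - <<'E'
from h import *
togo([476.1,-178.6,84.5],down(0.0));print(pose()[2]["wrist_force"])
E
```

```text
shift tool mm [-1.3 -1.2  5.3] then rotvec [-0.001  0.001  0.001] pos [ 477.4 -179.8   89.8] t 25.9 q [-0.46 -0.03  1.86  0.    1.3   1.11]
[ 0.22920364  0.16314622 -0.73763094]
```

Lower until the handle's underside rests on the block.

Call:
{"op": "servo_tool", "data": {"rows": [0,0,0.002,0,0,0,0,0,0.002,0,0,0,0,0,0.002,0,0,0,0,0,0,0,0,0]}}

```text
t: 26.4
eef_pos: [477.6, -179.9, 84.3]
ee_rot: [-0.0, 1.0, 0.0, -0.0]
wrist_force: [-1.0, 1.1, 4.3]
finger_gap: 0.232
finger_force: 50.0
```

Call:
{"op": "servo_tool", "data": {"rows": [0,0,0,0,0,0,0,0,0,0,0,0,0,0,0,0,0,0,0,0,0,0,0,0,0,0,0,0,0,0], "jaw": 0.05}}

```text
t: 27.02
eef_pos: [477.2, -179.7, 83.5]
ee_rot: [-0.0, 1.0, 0.0, -0.001]
wrist_force: [0.0, -0.0, 0.6]
finger_gap: 0.536
finger_force: 0.0
```

Call:
{"op": "servo_tool", "data": {"rows": [0,0,-0.01,0,0,0,0,0,-0.03,0,0,0,0,0,-0.04,0,0,0,0,0,-0.04,0,0,0,0,0,-0.04,0,0,0,-0.04,0,0,0,0,0,-0.04,0,0,0,0,0,-0.04,0,0,0,0,0,0,0,0,0,0,0]}}

```text
t: 28.15
eef_pos: [356.1, -180.1, 244.8]
ee_rot: [0.0, 1.0, -0.0, 0.0]
wrist_force: [-0.4, 0.1, 0.5]
finger_gap: 0.541
finger_force: 0.0
```

```bash
python3 - <<'E'
from h import *
t=capture("top");cv2.imwrite("pics/top9.png",t);s=capture("scene");cv2.imwrite("pics/scene9.png",s)
# clamp slots: darkness PCA; handle vs. first picture
g=cv2.cvtColor(t,cv2.COLOR_BGR2GRAY).astype(float);Rd=deckR(D[2]);c=np.array([D[0],D[1],82.])
def ond(uv,h):
    m=M["top"];p=cv2.undistortPoints(np.array([[uv]],float),m["mtx"],m["dist"])[0,0]
    v=Rd.T@(m["pose"][:3,:3]@[p[0],p[1],1]);o=Rd.T@(m["pose"][:3,3]-c);return o+v*(h-o[2])/v[2]
for x0,y0 in((191,190),(238,182)):
    q=[];w=[]
    for y in range(y0,y0+9):
        for x in range(x0,x0+10):
            k=max(0,150-g[y,x])
            if k:q.append(ond((x,y),14)[:2]);w.append(k)
    q=np.array(q);w=np.array(w);e,v=np.linalg.eigh(np.cov(q.T,aweights=w));print(w@q/w.sum(),np.degrees(np.arctan2(v[1,1],v[0,1])),np.sqrt(e))
for n,im in(("top",t),("scene",s)):
    a=cv2.imread(f"pics/{n}0.png");x,y=proj(n,[476,-178.5,110])[0].astype(int)
    for i in(a,im):
        sub=i[y-14:y+15,x-12:x+13].sum(2);m=sub<230;print(n,m.sum(),np.argwhere(m).mean(0))
print(pose()[2]["wrist_force"],pose()[0])
E
```

```text
[-1.49035836 62.31206812] 58.0411415075909 [3.97135279 6.1676675 ]
[-4.26008333e-02 -6.08874586e+01] 94.07995967530117 [1.52184776 4.6435567 ]
top 125 [21.048 14.856]
top 55 [14.47272727 10.03636364]
scene 289 [16.47750865  9.94809689]
scene 218 [18.39449541 13.35779817]
[ 0.0072966  -0.52817218  0.19958753] [ 357.80920606 -180.16915044  244.61238849]
```

```bash
python3 - <<'E'
from h import *
t=cv2.imread("pics/top9.png");s=cv2.imread("pics/scene9.png")
g=cv2.cvtColor(t,cv2.COLOR_BGR2GRAY)
c=proj("top",deckP(*D,[(-.5,63.3,14)]))[0];x,y=np.round(c).astype(int);print(c);print(g[y-4:y+5,x-6:x+10])
# handle silhouette: dark brown pixels near the predicted handle
for n,im in(("scene",s),("top",t)):
    top=proj(n,[477,-179.5,128])[0];bot=proj(n,[477,-179.5,70])[0];print(n,"top",top,"bot",bot)
    x0,y0=np.minimum(top,bot).astype(int)-9;x1,y1=np.maximum(top,bot).astype(int)+10
    for r in im[y0:y1:2,x0:x1].astype(int): print("".join("#" if p.sum()<170 and p[2]>p[0] else "+" if p.sum()<280 else "." for p in r))
    print(x0,y0)
E
```

```text
[195.77013787 194.19107388]
[[146 148 149 149 150 153 155 157 158 157 149 133 130 138 146 151]
 [152 157 159 160 162 162 163 164 164 162 156 144 142 149 150 150]
 [158 163 163 163 163 163 163 161 159 158 155 143 135 144 149 149]
 [157 163 161 155 151 148 147 145 143 146 147 137 126 135 145 147]
 [154 160 154 139 127 124 127 129 131 138 144 137 126 126 132 130]
 [152 160 153 138 134 136 144 151 150 150 148 141 127 114 106  96]
 [152 159 160 159 159 160 164 163 158 152 150 144 127 103  86  77]
 [148 158 166 168 167 166 163 158 152 149 148 145 130 105  84  80]
 [147 158 166 167 166 162 156 148 145 142 140 135 125 107  93  88]]
scene top [171.41466963 194.36595879] bot [174.71233308 212.8131747 ]
......................
......................
......................
......................
........++++++........
.....+++++++++++......
....++#+++++####+.....
.....+##########+.....
.....+###########+....
......+##########+....
......+##########+....
.......+#########+....
........#########+....
.......+##########+...
.......++#########+...
.........+#####++.....
......................
......................
................++++++
162 185
top top [336.10664414 221.75697581] bot [331.74110675 222.24591407]
.++.....................
++......................
+.......................
.......+++++++++++......
.......+##++++++++......
......+###++++++++++++..
.......+##++++++++++++++
.........++++......+++++
..................++++++
+................+++++++
322 212
```

The left slot now runs across the deck. The handle stands upright, seated on its block. Handing in.

```bash
python3 -c "
from station import ctrl
print(ctrl.sign_off())"
```

```text
the job is handed in; nothing more can be done
None
```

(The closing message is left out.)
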